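# Make up two drinks boards from the shelf stock

### The arm

A 6-joint arm with a two-finger parallel gripper is mounted at the origin on the work surface. World frame = base frame: x ahead of the robot, y to its left, z up, the work surface at z = 0. Lengths are in m, angles in rad, forces in N, time in s.
With the tool pointing down it reaches from about 0.325 to 0.875 m from the base axis. Payload 4.4 kg.
Tool frame: the origin (TCP) lies midway between the tips of the shut fingers; the grasp point (between the pads) lies 19 mm behind it; z points along the fingers, y is the line along which they close (so a half turn about z gives the same grasp; the last joint's range is limited). The gripper opens to 85 mm and grips with 20 to 120 N. Pads are 22 mm wide; open, the fingers measure 114 mm over their backs; the gripper's body (76 mm by 85 mm) begins 54 mm behind the grasp point. The pads swing forward as they close: fully open they stand 13 mm farther back than shut.
Start: joints at [-1.421, 0.207, 1.542, -0, 1.393, -0.15], TCP at [0.17, -0.549, 0.231] pointing down, gripper open.
Joint ranges: [-2.73, 2.73], [-0.86, 2.22], [0.23, 2.46], [-1.11, 4.25], [0.08, 2.63], [-2.82, 2.82]. Speed limits (rad/s): [2.79, 2.79, 3.14, 3.14, 3.14, 3.14].

### API

Orientations are given as a unit quaternion [x, y, z, w].
In Python, from cell import manip, eyes gives the robot as it stands.
- The arm moves only by the shell command python3 -m crank 'ROWS' [FORCE]. ROWS is JSON, a list of rows, each an object with "fingers": the opening, from 0 (shut) to 1 (fully open); "delta_pos": the shift along the world's x, y, z in m, a list of three; "angular": the turn, a rotation vector about the world's x, y, z in rad, a list of three. A call has 1 to 8 rows; each row shifts and turns the commanded pose from where the row before left it; what a row does not reach is not made up. A row lasts 1/10 s, in which the tool goes at most 50 mm and 8.59 degrees, less where a joint would pass 70% of its speed; a pose out of reach is approached as far as the arm can. A call is refused whole if a number of a shift passes 0.05 or a number of a turn 0.15, either way. A call with a gripper value outside its range is refused whole. The fingers move at their own pace and stop on an object; FORCE is the grip in N (left out, the last holds). Time passes only in rows, so rows that do not move let the fingers close. It gives the time, the measured TCP pose, the force, the opening and the grip force at its end, in the units of the state.
- manip.get_obs(): the state, without advancing time (a new reading comes with each control period).
- eyes.read_camera(name): name is "scene" or "top" or "wrist"; returns the picture (384x512x3 uint8, red, green, blue); there is no depth.
- eyes.camera_info(name): a dict with "camera_matrix" (3x3 intrinsics, pixels), "cam_to_world" (4x4, takes a point from camera to world coordinates). Camera axes: x right, y down, z forward; pixel columns grow to the right and rows downward; lengths in m; the calibration is good to about 2 mm. A picture is of the moment at which its call begins: read the wrist's pose just before it. camera_info takes no time and is no camera call; for the wrist camera it gives the pose at the moment of the call.
- manip.finish_job(): hands the job in; it is judged then, once.
The state is a dict: "time_s": time; "qpos": joint angles; "dq": joint speeds; "joint_torque": joint torques, N m; "tool_pos": TCP position; "tcp_rot": TCP orientation; "force": force on the tool from outside, world axes, zero at the start; "ft_torque": the same for the moment, N m; "width": finger opening in m; "gripper_force": force on a finger pad.
Only numpy, scipy, OpenCV 4.12 (cv2) and the standard library are available. Lean on these libraries where they do the work, as an engineer would, in place of code of your own. Each camera call takes 0.05 s, during which the arm holds its last target. There are 200 camera calls.

### The job

Make up the two drinks boards from the stock on the smoked-glass shelf: the walnut board gets the amber ribbed tumbler and the navy ice mould; the black board gets the plain green tumbler, the steel jigger and the bottle pourer. Put each thing fully down into the cork-lined recess cut for it (glasses in the large round recesses, jigger in the small round one, mould in the rectangle, pourer lying in the long slot), upright and mould cavities up, setting the glasses down rather than letting them drop. Leave the red ice mould where it stands.

Things in the scene. Friction and masses are not known exactly. Their poses are not given: they have to be found in the camera images.
- ribbed_tumbler_mid (a point): Amber glass tumbler with upright ribs round its outside, open at the top, 60 mm diameter (65 over the ribs; only the 60 mm body is felt), 68 mm tall, wall 3.5 mm, about 170 g, standing on the shelf. The point is at its centre, half-way up (34 mm above its foot); z is up. Place: large round recess of the walnut board.
- plain_tumbler_mid (a point): Smooth green glass tumbler without ribs, open at the top, 60 mm diameter, 68 mm tall, about 170 g, standing on the shelf. The point is at its centre, half-way up (34 mm above its foot); z is up. Place: large round recess of the black board.
- navy_mould_mid (a point): Navy-blue two-cube silicone ice mould, a stiff block with two square cavities open at the top: 42 mm along its x (44 over the rim bead), 70 mm along its y, 35 mm tall, about 110 g. The point is at its centre, 17.5 mm above its underside; z is up. Grasp across x. Place: rectangular recess of the walnut board, its y along the board's y (either way round).
- jigger_mid (a point): Double-ended stainless jigger standing upright: two straight cups of 41 mm diameter joined by a 34 mm groove 26 to 30 mm up, 77 mm tall, about 110 g. The point is at its centre, 38.5 mm above its foot; z is up. Place: small round recess of the black board.
- pourer_collar (a point): Stainless bottle pourer lying on its side along its y: white ribbed plug (22 mm diameter, to 45 mm from the point) to -y, square steel collar (26 mm wide across x, 26 mm tall, 10 mm long) at the point, 9 mm steel spout to +y, bent sideways to +x, its tip 55 mm from the point; about 70 g. The point is the collar's centre, 13 mm above what it lies on. Grasp it across x on the collar's flats. Place: long slot of the black board, along the slot, either way round.
- red_mould_mid (a point): Red ice mould, the same shape and size as the navy one, also on the shelf; not wanted, to be left where it is. The point is at its centre, 17.5 mm above its underside.
- walnut_board: Brown walnut serving board lying fixed on the counter between robot and shelf, 110 mm (x) by 216 mm (y) by 18 mm thick, with two cork-lined recesses 4 mm deep (floor 14 mm above the counter). Origin: centre of its underside; z up. Large round recess (74 mm diameter, for the tumbler) centred at y = -60 mm; rectangular recess (58 mm along x, 88 mm along y, for the mould) centred at y = +55 mm; both at x = 0. The two boards may lie left or right, turned a little.
- black_board: Black serving board lying fixed on the counter between robot and shelf, 110 mm (x) by 316 mm (y) by 18 mm thick, with three cork-lined recesses 4 mm deep (floor 14 mm above the counter), all at x = 0: large round recess (74 mm diameter, for the tumbler) at y = -115 mm; small round recess (56 mm diameter, for the jigger) at y = -30 mm; long slot (44 mm along x, 120 mm along y, for the pourer) centred at y = +75 mm. Origin: centre of its underside; z up.
- shelf: Low smoked-glass shelf on brushed steel brackets, fixed on the counter: 116 mm (x) by 740 mm (y), its top 60 mm above the counter. Six stock things stand on it in one row along y, about 112 mm apart, in any order. Origin: on the counter under its centre.

How it is judged:
By the outcome, as a careful person would: the job done as asked, in the order asked, and still so for the second after the job is handed in, with the robot touching nothing.
It also fails if it takes over 109 s, if anything falls off the work surface, if the arm or the gripper's body presses on something with over 40 N, if the wrist force passes 120 N, or if a joint passes its speed limit or range.

## Working session

There is one attempt and no reset: what is moved stays moved. The work goes in short steps, Python scripts to look and compute and a shell command to move; the robot and the scene stay as the last step left them, time stands still between calls to the robot, and variables do not carry over. Pictures are saved under pics/ and viewed, at most 14 in all, crops included, and the job is handed in when it is done.

```bash
ls; mkdir -p pics
python3 - <<'E'
from cell import manip, eyes
import cv2
o=manip.get_obs();print({k:(v if not hasattr(v,'__len__') else [round(float(x),3) for x in v]) for k,v in o.items()})
for n in ("scene","top"):
    i=eyes.camera_info(n);print(n,i)
    cv2.imwrite(f"pics/{n}0.png",eyes.read_camera(n)[:,:,::-1])
E
```

```text
pics
{'time_s': 0.0, 'qpos': [-1.421, 0.207, 1.543, 0.0, 1.394, -0.151], 'dq': [-0.001, 0.0, -0.001, -0.002, 0.0, 0.002], 'joint_torque': [-0.001, -38.303, -29.16, -0.0, 0.01, -0.0], 'tool_pos': [0.17, -0.549, 0.23], 'tcp_rot': [0.989, 0.149, 0.0, -0.001], 'force': [0.114, 0.396, 0.481], 'ft_torque': [-0.063, 0.03, 0.005], 'gripper_force': 0.0, 'width': 0.08549089253072989}
scene {'camera_matrix': array([[395.23523804,   0.        , 259.66156711],
       [  0.        , 395.23523804, 191.50315745],
       [  0.        ,   0.        ,   1.        ]]), 'cam_to_world': array([[ 0.75742144,  0.55002438, -0.35183226,  0.84764758],
       [ 0.6528843 , -0.6318978 ,  0.41766884, -0.33919393],
       [ 0.00740601, -0.54605709, -0.83771523,  0.75510374],
       [ 0.        ,  0.        ,  0.        ,  1.        ]])}
top {'camera_matrix': array([[489.44402386,   0.        , 258.2078106 ],
       [  0.        , 489.44402386, 195.89176532],
       [  0.        ,   0.        ,   1.        ]]), 'cam_to_world': array([[-0.00658989, -0.99623576,  0.08643424,  0.43973371],
       [-0.99997745,  0.00645351, -0.00185715,  0.01783478],
       [ 0.00129235, -0.08644453, -0.99625583,  1.2637938 ],
       [ 0.        ,  0.        ,  0.        ,  1.        ]])}
```

View pics/scene0.png

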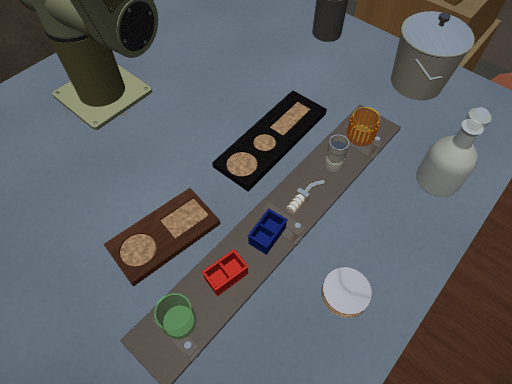

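View pics/top0.png

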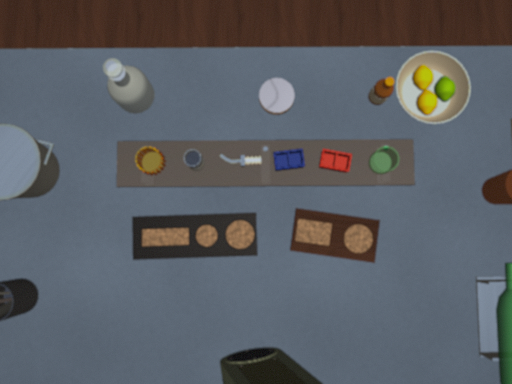

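The scene view shows the row on the shelf and both boards. In the top view, from +y (image left), the things are at: amber (150,160), jigger (192,158), pourer (245,160), navy (289,160), red (335,160), green (384,160). The black board is at (195,236) and the walnut board at (336,236). The cork recesses of each board match the description.

```bash
cat > h.py <<'E'
import numpy as np, cv2
from cell import manip, eyes
def ray(info,uv,z):
    K=info["camera_matrix"];T=np.array(info["cam_to_world"])
    d=T[:3,:3]@np.linalg.inv(K)@np.array([uv[0],uv[1],1.]);c=T[:3,3]
    return (c+d*(z-c[2])/d[2])[:2]
def blobs(mask,amin=40):
    cs,_=cv2.findContours(mask.astype(np.uint8)*255,cv2.RETR_EXTERNAL,cv2.CHAIN_APPROX_NONE)
    return [c for c in cs if cv2.contourArea(c)>amin]
def wc(info,c,z): # world contour
    return np.array([ray(info,p+0.0,z) for p in c[:,0,:].astype(float)],np.float32)
E
python3 - <<'E'
from h import *
im=cv2.imread("pics/top0.png");hsv=cv2.cvtColor(im,cv2.COLOR_BGR2HSV);H,S,V=cv2.split(hsv.astype(int));I=eyes.camera_info("top")
yy,xx=np.mgrid[:384,:512]
R=(xx>110)&(xx<420)
sh=R&(yy>138)&(yy<190); bd=R&(yy>205)&(yy<265)
def show(n,m,z,amin=40):
    for c in blobs(m,amin):
        w=wc(I,c,z);r=cv2.minAreaRect(w);print(n,'px',np.round(c[:,0].mean(0)),'c',np.round(r[0],4),'size',np.round(r[1],3),'ang',round(r[2],1),'area',cv2.contourArea(c))
show('cork',bd&(H<25)&(S>60)&(V>110),.016)
show('navy',sh&(H>105)&(H<130)&(S>140),.095)
show('red',sh&((H<8)|(H>172))&(S>150),.095)
show('green',sh&(H>45)&(H<80)&(S>80),.128)
show('amber',sh&(H>8)&(H<28)&(S>130),.128)
show('white',sh&(S<60)&(V>120),.071,15)
for (u,v) in [(150,160),(192,158),(230,160),(289,160),(384,160),(160,238),(336,215),(200,218),(270,180)]: print(u,v,hsv[v,u])
c=cv2.resize(im[130:270,110:420],None,fx=2.58,fy=2.58,interpolation=cv2.INTER_CUBIC);cv2.imwrite("pics/crop1.png",c)
E
```

```text
cork px [165. 237.] c [0.4459 0.2529] size [0.042 0.117] ang 1.7 area 696.5
cork px [358. 238.] c [ 0.4378 -0.2373] size [0.071 0.068] ang 89.6 area 590.5
cork px [206. 235.] c [0.4498 0.1482] size [0.05  0.052] ang 44.9 area 317.5
cork px [240. 234.] c [0.4499 0.0637] size [0.069 0.068] ang 89.7 area 575.5
cork px [313. 232.] c [ 0.4556 -0.1234] size [0.088 0.057] ang 80.9 area 706.5
navy px [288. 159.] c [ 0.6294 -0.0583] size [0.042 0.067] ang 6.4 area 441.5
red px [335. 160.] c [ 0.6266 -0.1706] size [0.073 0.046] ang 79.2 area 524.0
green px [379. 160.] c [ 0.6235 -0.2693] size [0.045 0.062] ang 88.3 area 114.0
amber px [150. 160.] c [0.6233 0.27  ] size [0.071 0.063] ang 44.8 area 597.0
white px [363. 188.] c [ 0.561  -0.2413] size [0.225 0.005] ang 89.6 area 119.5
white px [242. 159.] c [0.6337 0.0587] size [0.102 0.023] ang 87.0 area 214.0
white px [113. 171.] c [0.6095 0.3719] size [0.094 0.01 ] ang 1.1 area 101.5
150 160 [ 24 147 135]
192 158 [112  57  81]
230 160 [107  45 154]
289 160 [114 158 121]
384 160 [ 57  79 135]
160 238 [ 14 109 126]
336 215 [  9 120  66]
200 218 [11 43 48]
270 180 [15 32 97]
```

View pics/crop1.png

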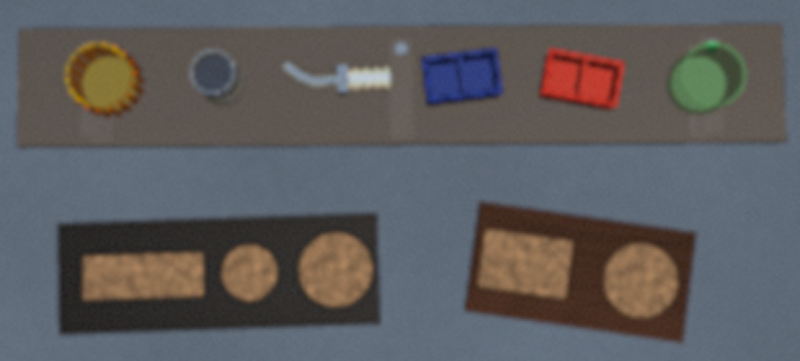

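The enlarged crop shows the cork recesses cleanly. The pourer lies with its plug to -y, the collar at crop (343,78) and the spout tip at about (286,66), bent to +x. I'll move over the shelf and take wrist views to refine this.

```bash
A='{"fingers":1,"delta_pos":[0.035,0.028,0.01],"angular":[0,0,0.127]}'; unset A
python3 -m crank '[{"fingers":1,"delta_pos":[0.035,0.028,0.01],"angular":[0,0,0.127]},{"fingers":1,"delta_pos":[0.035,0.028,0.01],"angular":[0,0,0.127]},{"fingers":1,"delta_pos":[0.035,0.028,0.01],"angular":[0,0,0.127]},{"fingers":1,"delta_pos":[0.035,0.028,0.01],"angular":[0,0,0.127]},{"fingers":1,"delta_pos":[0.035,0.028,0.01],"angular":[0,0,0.127]},{"fingers":1,"delta_pos":[0.035,0.028,0.01],"angular":[0,0,0.127]},{"fingers":1,"delta_pos":[0.035,0.028,0.01],"angular":[0,0,0.127]},{"fingers":1,"delta_pos":[0.035,0.028,0.01],"angular":[0,0,0.127]}]' 40
python3 -m crank '[{"fingers":1,"delta_pos":[0.035,0.028,0.01],"angular":[0,0,0.127]},{"fingers":1,"delta_pos":[0.035,0.028,0.01],"angular":[0,0,0.127]},{"fingers":1,"delta_pos":[0,0,0],"angular":[0,0,0]},{"fingers":1,"delta_pos":[0,0,0],"angular":[0,0,0]}]'
python3 - <<'E'
from h import *
I=eyes.camera_info("wrist");print(I);np.save("pics/w1.npy",I["cam_to_world"]);cv2.imwrite("pics/w1.png",eyes.read_camera("wrist")[:,:,::-1])
E
```

```text
time_s: 0.9
tool_pos: [0.4508, -0.3237, 0.3112]
tcp_rot: [0.79, 0.614, -0.0, -0.0]
force: [-0.0, -0.5, -0.4]
width: 0.0851
gripper_force: 0.0
time_s: 1.3
tool_pos: [0.5202, -0.2685, 0.3308]
tcp_rot: [0.707, 0.707, -0.0, -0.0]
force: [-1.2, 0.2, -0.1]
width: 0.086
gripper_force: 0.0
{'camera_matrix': array([[302.83720027,   0.        , 251.79994915],
       [  0.        , 302.83720027, 190.02339446],
       [  0.        ,   0.        ,   1.        ]]), 'cam_to_world': array([[ 0.99999764,  0.00186098, -0.00111909,  0.52014217],
       [ 0.00144282, -0.95454284, -0.29807027, -0.19305741],
       [-0.00162292,  0.29806795, -0.95454327,  0.47357406],
       [ 0.        ,  0.        ,  0.        ,  1.        ]])}
```

View pics/w1.png

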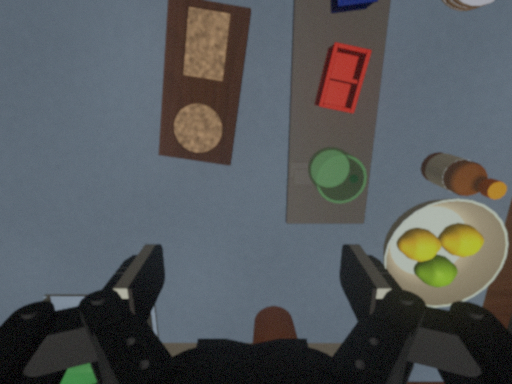

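The wrist view shows the green tumbler at about (338,176), the red mould at (345,77) and the walnut recesses at (198,127) and (207,44). I'll sweep along +y for the rest.

```bash
python3 -m crank '[{"fingers":1,"delta_pos":[0.01,0.045,0],"angular":[0,0,0]},{"fingers":1,"delta_pos":[0.01,0.045,0],"angular":[0,0,0]},{"fingers":1,"delta_pos":[0.01,0.045,0],"angular":[0,0,0]},{"fingers":1,"delta_pos":[0.01,0.045,0],"angular":[0,0,0]},{"fingers":1,"delta_pos":[0.01,0.04,0],"angular":[0,0,0]},{"fingers":1,"delta_pos":[0,0,0],"angular":[0,0,0]},{"fingers":1,"delta_pos":[0,0,0],"angular":[0,0,0]}]'
python3 - <<'E'
from h import *
I=eyes.camera_info("wrist");np.save("pics/w2.npy",I["cam_to_world"]);cv2.imwrite("pics/w2.png",eyes.read_camera("wrist")[:,:,::-1])
E
python3 -m crank '[{"fingers":1,"delta_pos":[0.0,0.045,0],"angular":[0,0,0]},{"fingers":1,"delta_pos":[0.0,0.045,0],"angular":[0,0,0]},{"fingers":1,"delta_pos":[0.0,0.045,0],"angular":[0,0,0]},{"fingers":1,"delta_pos":[0,0.045,0],"angular":[0,0,0]},{"fingers":1,"delta_pos":[0,0.04,0],"angular":[0,0,0]},{"fingers":1,"delta_pos":[0,0,0],"angular":[0,0,0]},{"fingers":1,"delta_pos":[0,0,0],"angular":[0,0,0]}]'
python3 - <<'E'
from h import *
I=eyes.camera_info("wrist");np.save("pics/w3.npy",I["cam_to_world"]);cv2.imwrite("pics/w3.png",eyes.read_camera("wrist")[:,:,::-1])
a=[cv2.imread(f"pics/w{i}.png")[:230] for i in (2,3)]
cv2.imwrite("pics/w23.png",cv2.resize(np.vstack(a),None,fx=1.3,fy=1.3))
E
```

```text
time_s: 2.05
tool_pos: [0.569, -0.05, 0.3306]
tcp_rot: [0.708, 0.707, -0.001, -0.0]
force: [0.0, -0.6, -0.4]
width: 0.0851
gripper_force: 0.0
time_s: 2.8
tool_pos: [0.5699, 0.1693, 0.3308]
tcp_rot: [0.708, 0.706, -0.001, 0.0]
force: [-0.0, 0.3, -0.2]
width: 0.0854
gripper_force: 0.0
```

View pics/w23.png

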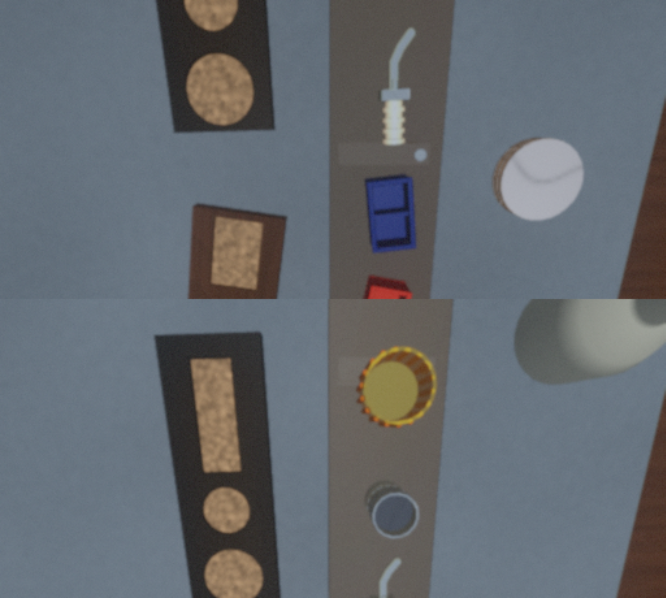

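Upper half (w2): pourer collar at original pixel (304.6,73), plug end at (303,110), spout tip at (316,25), navy mould at about (300,164). Lower half (w3): amber rim centre at about (308,65), jigger rim at (304,166).

Run:
```python
from h import *
K=eyes.camera_info("wrist")["camera_matrix"]
for n in (1,2,3):
    I={"camera_matrix":K,"cam_to_world":np.load(f"pics/w{n}.npy")}
    im=cv2.imread(f"pics/w{n}.png")[:230];hsv=cv2.cvtColor(im,cv2.COLOR_BGR2HSV);H,S,V=cv2.split(hsv.astype(int))
    yy,xx=np.mgrid[:230,:512]
    def show(nm,m,z,amin=300):
        for c in blobs(m,amin):
            b=cv2.boundingRect(c)
            if b[1]<=1 or b[1]+b[3]>=229: continue
            r=cv2.minAreaRect(wc(I,c,z));print(n,nm,np.round(c[:,0].mean(0)),'c',np.round(r[0],4),'size',np.round(r[1],3),'ang',round(r[2],1))
    show('cork',(xx<240)&(H<25)&(S>60)&(V>95),.016)
    show('navy',(H>105)&(H<130)&(S>140),.095)
    g={1:{'green rim':((341,177),.128),'green foot':((329.5,170),.064)},2:{'collar':((304.6,73),.086),'plugend':((303,110.5),.073),'tip':((316,25),.077)},3:{'amber rim':((307.7,65.4),.128),'jig rim':((303.8,166.2),.137),'amber foot':((300,70),.064)}}[n]
    for k,(p,z) in g.items(): print(n,k,np.round(ray(I,p,z),4))
T=eyes.camera_info("top")
for k,p,z in [('amber',(149.1,160.2),.128),('jig',(192.2,157.5),.137),('green',(386.4,158.7),.128),('collar',(242.9,160.2),.086)]: print('top',k,np.round(ray(T,p,z),4))
```

```text
1 cork [197. 128.] c [ 0.4383 -0.2395] size [0.071 0.072] ang 0.1
1 cork [206.  43.] c [ 0.4559 -0.1265] size [0.087 0.057] ang 81.7
1 green rim [ 0.6249 -0.2847]
1 green foot [ 0.6274 -0.2916]
2 cork [182. 194.] c [ 0.4564 -0.1256] size [0.088 0.058] ang 81.7
2 cork [169.  68.] c [0.4514 0.0609] size [0.071 0.072] ang 41.8
2 navy [301. 164.] c [ 0.6306 -0.0592] size [0.043 0.072] ang 6.2
2 collar [0.6316 0.0509]
2 plugend [0.6339 0.0069]
2 tip [0.6437 0.104 ]
3 cork [174. 162.] c [0.4495 0.1462] size [0.054 0.052] ang 86.5
3 cork [166.  88.] c [0.4467 0.2508] size [0.043 0.119] ang 1.5
3 amber rim [0.6289 0.2747]
3 jig rim [0.6287 0.1676]
3 amber foot [0.6304 0.2749]
top amber [0.6239 0.2708]
top jig [0.6281 0.1687]
top green [ 0.6239 -0.2855]
top collar [0.6292 0.0523]
```

```bash
python3 -m crank '[{"fingers":1,"delta_pos":[0.0195,0.035,-0.03],"angular":[0,0,0]},{"fingers":1,"delta_pos":[0.0195,0.035,-0.03],"angular":[0,0,0]},{"fingers":1,"delta_pos":[0.0195,0.035,-0.03],"angular":[0,0,0]},{"fingers":1,"delta_pos":[0,0,-0.04],"angular":[0,0,0]},{"fingers":1,"delta_pos":[0,0,-0.03],"angular":[0,0,0]},{"fingers":1,"delta_pos":[0,0,-0.03],"angular":[0,0,0]},{"fingers":1,"delta_pos":[0,0,-0.03],"angular":[0,0,0]},{"fingers":1,"delta_pos":[0,0,-0.03],"angular":[0,0,0]}]' 40
python3 -m crank '[{"fingers":1,"delta_pos":[0,0,0],"angular":[0,0,0]},{"fingers":0.3,"delta_pos":[0,0,0],"angular":[0,0,0]},{"fingers":0.3,"delta_pos":[0,0,0],"angular":[0,0,0]},{"fingers":0.3,"delta_pos":[0,0,0],"angular":[0,0,0]},{"fingers":0.3,"delta_pos":[0,0,0],"angular":[0,0,0]},{"fingers":0.3,"delta_pos":[0,0,0],"angular":[0,0,0]},{"fingers":0.3,"delta_pos":[0,0,0],"angular":[0,0,0]}]' 40
```

```text
time_s: 3.65
tool_pos: [0.6292, 0.2724, 0.0802]
tcp_rot: [0.709, 0.705, -0.0, 0.0]
force: [-0.3, -0.9, 0.1]
width: 0.0854
gripper_force: 0.0
time_s: 4.35
tool_pos: [0.6302, 0.2756, 0.0842]
tcp_rot: [0.707, 0.707, 0.002, 0.002]
force: [0.5, -1.6, 6.1]
width: 0.0578
gripper_force: 44.9
```

```bash
python3 -m crank '[{"fingers":0.3,"delta_pos":[0,0,0.02],"angular":[0,0,0]},{"fingers":0.3,"delta_pos":[0,0,0.04],"angular":[0,0,0]},{"fingers":0.3,"delta_pos":[0,0,0.04],"angular":[0,0,0]},{"fingers":0.3,"delta_pos":[-0.01,-0.02,0],"angular":[0,0,0]},{"fingers":0.3,"delta_pos":[-0.015,-0.04,0],"angular":[0,0,0]},{"fingers":0.3,"delta_pos":[-0.015,-0.045,0],"angular":[0,0,0]},{"fingers":0.3,"delta_pos":[-0.015,-0.045,0],"angular":[0,0,0]},{"fingers":0.3,"delta_pos":[-0.015,-0.045,0],"angular":[0,0,0]}]'
python3 -m crank '[{"fingers":0.3,"delta_pos":[-0.02,-0.045,0],"angular":[0,0,0]},{"fingers":0.3,"delta_pos":[-0.02,-0.045,0],"angular":[0,0,0]},{"fingers":0.3,"delta_pos":[-0.02,-0.045,0],"angular":[0,0,0]},{"fingers":0.3,"delta_pos":[-0.02,-0.045,0],"angular":[0,0,0]},{"fingers":0.3,"delta_pos":[-0.02,-0.045,0],"angular":[0,0,0]},{"fingers":0.3,"delta_pos":[-0.02,-0.045,0],"angular":[0,0,0]},{"fingers":0.3,"delta_pos":[0,-0.03,0],"angular":[0,0,0]},{"fingers":0.3,"delta_pos":[0,-0.015,0],"angular":[0,0,0]}]'
python3 -m crank '[{"fingers":0.3,"delta_pos":[0,0,0],"angular":[0,0,0]},{"fingers":0.3,"delta_pos":[0,0,0],"angular":[0,0,0]}]'
python3 - <<'E'
from h import *
cv2.imwrite("pics/s2.png",eyes.read_camera("scene")[:,:,::-1])
E
```

```text
time_s: 5.15
tool_pos: [0.5567, 0.0795, 0.1809]
tcp_rot: [0.707, 0.707, -0.0, -0.0]
force: [0.7, -1.1, -2.3]
width: 0.0581
gripper_force: 44.3
time_s: 5.95
tool_pos: [0.4374, -0.2366, 0.1814]
tcp_rot: [0.709, 0.706, -0.0, 0.0]
force: [-0.3, 0.5, -2.2]
width: 0.058
gripper_force: 44.2
time_s: 6.15
tool_pos: [0.4382, -0.2334, 0.181]
tcp_rot: [0.707, 0.707, 0.0, -0.001]
force: [0.2, 0.0, -1.3]
width: 0.0584
gripper_force: 44.2
```

View pics/s2.png

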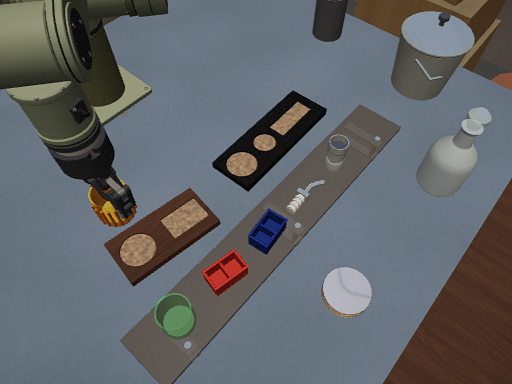

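The amber tumbler is held upright at (112,203). Lowering it.

```bash
python3 -m crank '[{"fingers":0.3,"delta_pos":[0,-0.005,-0.03],"angular":[0,0,0]},{"fingers":0.3,"delta_pos":[0,0,-0.04],"angular":[0,0,0]},{"fingers":0.3,"delta_pos":[0,0,-0.035],"angular":[0,0,0]},{"fingers":0.3,"delta_pos":[0,0,-0.02],"angular":[0,0,0]},{"fingers":0.3,"delta_pos":[0,0,-0.006],"angular":[0,0,0]},{"fingers":0.3,"delta_pos":[0,0,-0.004],"angular":[0,0,0]},{"fingers":0.3,"delta_pos":[0,0,-0.002],"angular":[0,0,0]},{"fingers":0.3,"delta_pos":[0,0,0],"angular":[0,0,0]}]'
python3 -m crank '[{"fingers":0.3,"delta_pos":[0,0,-0.002],"angular":[0,0,0]},{"fingers":0.3,"delta_pos":[0,0,-0.002],"angular":[0,0,0]},{"fingers":0.3,"delta_pos":[0,0,0],"angular":[0,0,0]},{"fingers":0.3,"delta_pos":[0,0,0],"angular":[0,0,0]}]'
```

```text
time_s: 7.0
tool_pos: [0.4393, -0.2399, 0.0455]
tcp_rot: [0.707, 0.707, 0.0, 0.001]
force: [0.5, 0.1, -2.3]
width: 0.0577
gripper_force: 44.3
time_s: 7.4
tool_pos: [0.4382, -0.2396, 0.0405]
tcp_rot: [0.708, 0.707, 0.0, 0.0]
force: [0.4, 0.7, -2.2]
width: 0.0579
gripper_force: 44.3
```

Still carrying the full weight. I'll continue in 1 mm steps.

```bash
for i in 1; do python3 -m crank '[{"fingers":0.3,"delta_pos":[0,0,-0.001],"angular":[0,0,0]},{"fingers":0.3,"delta_pos":[0,0,-0.001],"angular":[0,0,0]},{"fingers":0.3,"delta_pos":[0,0,0],"angular":[0,0,0]}]' | grep -E "tool|force"; done
python3 -m crank '[{"fingers":0.3,"delta_pos":[0,0,-0.001],"angular":[0,0,0]},{"fingers":0.3,"delta_pos":[0,0,0],"angular":[0,0,0]}]'| grep -E "tool|force"
python3 -m crank '[{"fingers":0.3,"delta_pos":[0,0,-0.001],"angular":[0,0,0]},{"fingers":0.3,"delta_pos":[0,0,0],"angular":[0,0,0]}]'| grep -E "tool|force"
```

```text
tool_pos: [0.4382, -0.2395, 0.0382]
force: [-0.2, -0.7, -1.1]
gripper_force: 44.4
tool_pos: [0.4383, -0.2395, 0.0381]
force: [-2.6, 2.0, 4.5]
gripper_force: 44.8
tool_pos: [0.4383, -0.2396, 0.0381]
force: [-5.5, 3.9, 12.1]
gripper_force: 45.7
```

```bash
python3 -m crank '[{"fingers":0.3,"delta_pos":[0,0,0.001],"angular":[0,0,0]},{"fingers":1,"delta_pos":[0,0,0],"angular":[0,0,0]},{"fingers":1,"delta_pos":[0,0,0],"angular":[0,0,0]},{"fingers":1,"delta_pos":[0,0,0],"angular":[0,0,0]},{"fingers":1,"delta_pos":[0,0,0],"angular":[0,0,0]},{"fingers":1,"delta_pos":[0,0,0.03],"angular":[0,0,0]},{"fingers":1,"delta_pos":[0,0,0.05],"angular":[0,0,0]},{"fingers":1,"delta_pos":[0,0,0.05],"angular":[0,0,0]}]'
python3 -m crank '[{"fingers":1,"delta_pos":[0.032,0.03,0],"angular":[0,0,0.018]},{"fingers":1,"delta_pos":[0.032,0.03,0],"angular":[0,0,0.018]},{"fingers":1,"delta_pos":[0.032,0.03,0],"angular":[0,0,0.018]},{"fingers":1,"delta_pos":[0.032,0.03,0],"angular":[0,0,0.018]},{"fingers":1,"delta_pos":[0.032,0.03,0],"angular":[0,0,0.018]},{"fingers":1,"delta_pos":[0.032,0.03,0],"angular":[0,0,0.018]},{"fingers":1,"delta_pos":[0,0,0],"angular":[0,0,0]},{"fingers":1,"delta_pos":[0,0,0],"angular":[0,0,0]}]'
python3 - <<'E'
from h import *
I=eyes.camera_info("top")
im=eyes.read_camera("scene")[:,:,::-1];t=eyes.read_camera("top")[:,:,::-1]
cv2.imwrite("pics/s3.png",np.hstack([im[150:350,80:330],t[120:320,270:420]]))
E
```

```text
time_s: 8.9
tool_pos: [0.4373, -0.2387, 0.1677]
tcp_rot: [0.707, 0.707, -0.0, -0.002]
force: [1.3, -0.2, 0.3]
width: 0.0854
gripper_force: 0.0
time_s: 9.7
tool_pos: [0.6303, -0.0586, 0.1666]
tcp_rot: [0.668, 0.745, -0.001, -0.0]
force: [-0.3, 0.4, -0.5]
width: 0.0856
gripper_force: 0.0
```

View pics/s3.png

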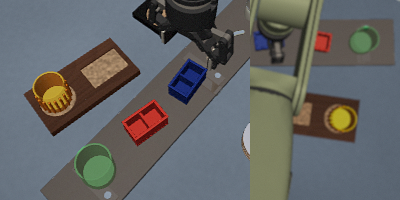

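The amber glass stands in the round recess of the walnut board at (52,95). Now the navy mould.

```bash
python3 -m crank '[{"fingers":1,"delta_pos":[0,0,-0.04],"angular":[0,0,0]},{"fingers":1,"delta_pos":[0,0,-0.035],"angular":[0,0,0]},{"fingers":1,"delta_pos":[0,0,-0.02],"angular":[0,0,0]},{"fingers":1,"delta_pos":[0,0,-0.004],"angular":[0,0,0]},{"fingers":0.2,"delta_pos":[0,0,0],"angular":[0,0,0]},{"fingers":0.2,"delta_pos":[0,0,0],"angular":[0,0,0]},{"fingers":0.2,"delta_pos":[0,0,0],"angular":[0,0,0]},{"fingers":0.2,"delta_pos":[0,0,0],"angular":[0,0,0]}]' 40
python3 -m crank '[{"fingers":0.2,"delta_pos":[0,0,0],"angular":[0,0,0]},{"fingers":0.2,"delta_pos":[0,0,0],"angular":[0,0,0]},{"fingers":0.2,"delta_pos":[0,0,0],"angular":[0,0,0]}]'
```

```text
time_s: 10.6
tool_pos: [0.632, -0.06, 0.0708]
tcp_rot: [0.668, 0.744, 0.001, 0.002]
force: [0.3, -0.6, 4.5]
width: 0.041
gripper_force: 43.0
time_s: 10.9
tool_pos: [0.632, -0.06, 0.0708]
tcp_rot: [0.668, 0.744, 0.001, 0.002]
force: [0.4, -1.8, 7.0]
width: 0.0414
gripper_force: 43.2
```

```bash
python3 -m crank '[{"fingers":0.2,"delta_pos":[0,0,0.03],"angular":[0,0,0]},{"fingers":0.2,"delta_pos":[0,0,0.04],"angular":[0,0,0]},{"fingers":0.2,"delta_pos":[-0.034,-0.013,0.01],"angular":[0,0,-0.051]},{"fingers":0.2,"delta_pos":[-0.035,-0.013,0],"angular":[0,0,-0.051]},{"fingers":0.2,"delta_pos":[-0.035,-0.013,0],"angular":[0,0,-0.051]},{"fingers":0.2,"delta_pos":[-0.035,-0.013,0],"angular":[0,0,-0.051]},{"fingers":0.2,"delta_pos":[-0.035,-0.014,0],"angular":[0,0,-0.051]},{"fingers":0.2,"delta_pos":[0,0,-0.03],"angular":[0,0,0]}]'
python3 -m crank '[{"fingers":0.2,"delta_pos":[0,0,-0.04],"angular":[0,0,0]},{"fingers":0.2,"delta_pos":[0,0,-0.03],"angular":[0,0,0]},{"fingers":0.2,"delta_pos":[0,0,-0.01],"angular":[0,0,0]},{"fingers":0.2,"delta_pos":[0,0,0],"angular":[0,0,0]},{"fingers":0.2,"delta_pos":[0,0,0],"angular":[0,0,0]}]'
```

```text
time_s: 11.7
tool_pos: [0.4558, -0.1275, 0.1216]
tcp_rot: [0.758, 0.652, 0.001, 0.004]
force: [1.3, -0.3, -1.4]
width: 0.0413
gripper_force: 42.4
time_s: 12.2
tool_pos: [0.4574, -0.1259, 0.0394]
tcp_rot: [0.757, 0.653, 0.0, 0.001]
force: [0.1, -0.2, -1.6]
width: 0.0412
gripper_force: 42.2
```

```bash
python3 -m crank '[{"fingers":0.2,"delta_pos":[-0.001,0.001,-0.007],"angular":[0,0,0]},{"fingers":0.2,"delta_pos":[0,0,-0.004],"angular":[0,0,0]},{"fingers":0.2,"delta_pos":[0,0,-0.002],"angular":[0,0,0]},{"fingers":0.2,"delta_pos":[0,0,0],"angular":[0,0,0]},{"fingers":0.2,"delta_pos":[0,0,0],"angular":[0,0,0]}]'
python3 -m crank '[{"fingers":0.2,"delta_pos":[0,0,-0.001],"angular":[0,0,0]},{"fingers":0.2,"delta_pos":[0,0,-0.001],"angular":[0,0,0]},{"fingers":0.2,"delta_pos":[0,0,0],"angular":[0,0,0]}]' | grep -E "tool|force"
python3 -m crank '[{"fingers":0.2,"delta_pos":[0,0,-0.001],"angular":[0,0,0]},{"fingers":0.2,"delta_pos":[0,0,0],"angular":[0,0,0]}]' | grep -E "tool|force"
```

```text
time_s: 12.7
tool_pos: [0.4554, -0.1245, 0.0255]
tcp_rot: [0.757, 0.653, 0.0, 0.0]
force: [0.0, -0.6, -1.3]
width: 0.0413
gripper_force: 42.3
tool_pos: [0.4556, -0.1246, 0.0247]
force: [-4.4, 1.7, 10.4]
gripper_force: 43.6
tool_pos: [0.4556, -0.1246, 0.0247]
force: [-6.7, 3.6, 18.5]
gripper_force: 44.6
```

```bash
python3 -m crank '[{"fingers":0.2,"delta_pos":[0,0,0.002],"angular":[0,0,0]},{"fingers":1,"delta_pos":[0,0,0],"angular":[0,0,0]},{"fingers":1,"delta_pos":[0,0,0],"angular":[0,0,0]},{"fingers":1,"delta_pos":[0,0,0],"angular":[0,0,0]},{"fingers":1,"delta_pos":[0,0,0],"angular":[0,0,0]},{"fingers":1,"delta_pos":[0,0,0.04],"angular":[0,0,0]},{"fingers":1,"delta_pos":[0,0,0.05],"angular":[0,0,0]},{"fingers":1,"delta_pos":[0,0,0.05],"angular":[0,0,0]}]'
python3 -m crank '[{"fingers":1,"delta_pos":[0.034,-0.032,0],"angular":[0,0,0.029]},{"fingers":1,"delta_pos":[0.034,-0.032,0],"angular":[0,0,0.029]},{"fingers":1,"delta_pos":[0.034,-0.032,0],"angular":[0,0,0.029]},{"fingers":1,"delta_pos":[0.034,-0.032,0],"angular":[0,0,0.029]},{"fingers":1,"delta_pos":[0.034,-0.033,0],"angular":[0,0,0.029]},{"fingers":1,"delta_pos":[0,0,0],"angular":[0,0,0]},{"fingers":1,"delta_pos":[0,0,0],"angular":[0,0,0]}]'
python3 - <<'E'
from h import *
im=eyes.read_camera("scene")[:,:,::-1];t=eyes.read_camera("wrist")[:,:,::-1]
cv2.imwrite("pics/s4.png",np.hstack([im[150:380,80:330],t[:230]]))
E
```

```text
time_s: 14.0
tool_pos: [0.4543, -0.1241, 0.165]
tcp_rot: [0.757, 0.653, -0.001, -0.001]
force: [0.6, -1.5, 0.2]
width: 0.0855
gripper_force: 0.0
time_s: 14.7
tool_pos: [0.6248, -0.2857, 0.1623]
tcp_rot: [0.709, 0.706, -0.0, -0.002]
force: [-1.4, 0.7, -0.8]
width: 0.0853
gripper_force: 0.0
```

View pics/s4.png

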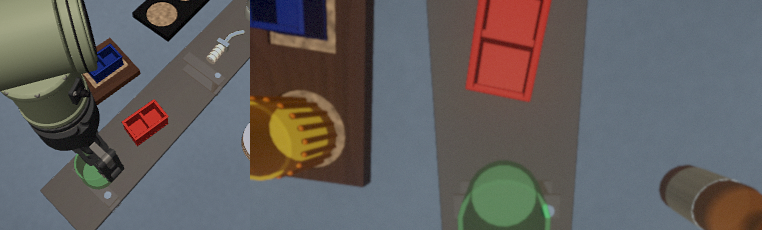

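The navy mould sits in its recess (top-left of the wrist part) with cork showing round it, and the amber glass is in its recess. The gripper is over the green glass.

```bash
python3 -m crank '[{"fingers":1,"delta_pos":[0,0,-0.03],"angular":[0,0,0]},{"fingers":1,"delta_pos":[0,0,-0.03],"angular":[0,0,0]},{"fingers":1,"delta_pos":[0,0,-0.02],"angular":[0,0,0]},{"fingers":1,"delta_pos":[0,0,-0.003],"angular":[0,0,0]},{"fingers":0.3,"delta_pos":[0,0,0],"angular":[0,0,0]},{"fingers":0.3,"delta_pos":[0,0,0],"angular":[0,0,0]},{"fingers":0.3,"delta_pos":[0,0,0],"angular":[0,0,0]},{"fingers":0.3,"delta_pos":[0,0,0],"angular":[0,0,0]}]' 40
python3 -m crank '[{"fingers":0.3,"delta_pos":[0,0,0],"angular":[0,0,0]},{"fingers":0.3,"delta_pos":[0,0,0],"angular":[0,0,0]},{"fingers":0.3,"delta_pos":[0,0,0],"angular":[0,0,0]}]'
```

```text
time_s: 15.6
tool_pos: [0.6265, -0.286, 0.084]
tcp_rot: [0.708, 0.706, 0.001, 0.002]
force: [-0.1, 0.7, 4.7]
width: 0.0593
gripper_force: 43.8
time_s: 15.9
tool_pos: [0.6266, -0.2861, 0.084]
tcp_rot: [0.708, 0.706, 0.001, 0.002]
force: [-0.5, 0.1, 6.8]
width: 0.0593
gripper_force: 43.9
```

```bash
python3 -m crank '[{"fingers":0.3,"delta_pos":[0,0,0.02],"angular":[0,0,0]},{"fingers":0.3,"delta_pos":[0,0,0.04],"angular":[0,0,0]},{"fingers":0.3,"delta_pos":[0,0,0.04],"angular":[0,0,0]},{"fingers":0.3,"delta_pos":[-0.012,0.023,0],"angular":[0,0,0.013]},{"fingers":0.3,"delta_pos":[-0.02,0.04,0],"angular":[0,0,0.013]},{"fingers":0.3,"delta_pos":[-0.02,0.04,0],"angular":[0,0,0]},{"fingers":0.3,"delta_pos":[-0.02,0.04,0],"angular":[0,0,0]},{"fingers":0.3,"delta_pos":[-0.02,0.04,0],"angular":[0,0,0]}]'
python3 -m crank '[{"fingers":0.3,"delta_pos":[-0.02,0.04,0],"angular":[0,0,0]},{"fingers":0.3,"delta_pos":[-0.02,0.04,0],"angular":[0,0,0]},{"fingers":0.3,"delta_pos":[-0.02,0.04,0],"angular":[0,0,0]},{"fingers":0.3,"delta_pos":[-0.02,0.03,0],"angular":[0,0,0]},{"fingers":0.3,"delta_pos":[-0.002,0.015,0],"angular":[0,0,0]},{"fingers":0.3,"delta_pos":[0,0,-0.03],"angular":[0,0,0]},{"fingers":0.3,"delta_pos":[0,0,-0.04],"angular":[0,0,0]},{"fingers":0.3,"delta_pos":[0,0,-0.035],"angular":[0,0,0]}]'
python3 -m crank '[{"fingers":0.3,"delta_pos":[0,0,-0.015],"angular":[0,0,0]},{"fingers":0.3,"delta_pos":[0,0,-0.006],"angular":[0,0,0]},{"fingers":0.3,"delta_pos":[0,0,0],"angular":[0,0,0]},{"fingers":0.3,"delta_pos":[0,0,0],"angular":[0,0,0]}]'
```

```text
time_s: 16.7
tool_pos: [0.532, -0.101, 0.181]
tcp_rot: [0.699, 0.715, 0.0, -0.0]
force: [0.8, 0.0, -1.7]
width: 0.0594
gripper_force: 43.9
time_s: 17.5
tool_pos: [0.4512, 0.0628, 0.0755]
tcp_rot: [0.699, 0.715, 0.0, 0.001]
force: [-0.3, -0.4, -2.5]
width: 0.0593
gripper_force: 44.0
time_s: 17.9
tool_pos: [0.4524, 0.0624, 0.0564]
tcp_rot: [0.699, 0.715, 0.001, 0.001]
force: [-0.4, -0.2, -1.5]
width: 0.0595
gripper_force: 44.0
```

```bash
python3 -m crank '[{"fingers":0.3,"delta_pos":[-0.001,0,-0.008],"angular":[0,0,0]},{"fingers":0.3,"delta_pos":[0,0,-0.005],"angular":[0,0,0]},{"fingers":0.3,"delta_pos":[0,0,-0.002],"angular":[0,0,0]},{"fingers":0.3,"delta_pos":[0,0,0],"angular":[0,0,0]},{"fingers":0.3,"delta_pos":[0,0,-0.001],"angular":[0,0,0]},{"fingers":0.3,"delta_pos":[0,0,0],"angular":[0,0,0]}]' | grep -E "tool|force"
python3 -m crank '[{"fingers":0.3,"delta_pos":[0,0,-0.001],"angular":[0,0,0]},{"fingers":0.3,"delta_pos":[0,0,0],"angular":[0,0,0]},{"fingers":0.3,"delta_pos":[0,0,-0.001],"angular":[0,0,0]},{"fingers":0.3,"delta_pos":[0,0,0],"angular":[0,0,0]}]' | grep -E "tool|force"
python3 -m crank '[{"fingers":0.3,"delta_pos":[0,0,-0.001],"angular":[0,0,0]},{"fingers":0.3,"delta_pos":[0,0,0],"angular":[0,0,0]}]' | grep -E "tool|force"
```

```text
tool_pos: [0.4503, 0.0625, 0.0394]
force: [0.4, -0.3, -0.7]
gripper_force: 44.1
tool_pos: [0.4504, 0.0626, 0.0379]
force: [-2.0, 1.0, 4.4]
gripper_force: 44.4
tool_pos: [0.4504, 0.0626, 0.0379]
force: [-6.3, -0.1, 12.7]
gripper_force: 45.1
```

```bash
python3 -m crank '[{"fingers":0.3,"delta_pos":[0,0,0.002],"angular":[0,0,0]},{"fingers":1,"delta_pos":[0,0,0],"angular":[0,0,0]},{"fingers":1,"delta_pos":[0,0,0],"angular":[0,0,0]},{"fingers":1,"delta_pos":[0,0,0],"angular":[0,0,0]},{"fingers":1,"delta_pos":[0,0,0],"angular":[0,0,0]},{"fingers":1,"delta_pos":[0,0,0.04],"angular":[0,0,0]},{"fingers":1,"delta_pos":[0,0,0.05],"angular":[0,0,0]},{"fingers":1,"delta_pos":[0,0,0.05],"angular":[0,0,0]}]'
python3 -m crank '[{"fingers":1,"delta_pos":[0.036,0.021,0],"angular":[0,0,0]},{"fingers":1,"delta_pos":[0.036,0.021,0],"angular":[0,0,0]},{"fingers":1,"delta_pos":[0.036,0.021,0],"angular":[0,0,0]},{"fingers":1,"delta_pos":[0.036,0.021,0],"angular":[0,0,0]},{"fingers":1,"delta_pos":[0.034,0.021,0],"angular":[0,0,0]},{"fingers":1,"delta_pos":[0,0,0],"angular":[0,0,0]},{"fingers":1,"delta_pos":[0,0,0],"angular":[0,0,0]}]'
python3 - <<'E'
from h import *
im=eyes.read_camera("scene")[:,:,::-1];t=eyes.read_camera("wrist")[:,:,::-1]
cv2.imwrite("pics/s5.png",np.hstack([im[70:370,200:400],t[:300]]))
E
```

```text
time_s: 19.9
tool_pos: [0.4493, 0.0625, 0.1791]
tcp_rot: [0.699, 0.715, -0.001, -0.001]
force: [2.0, 0.6, -0.8]
width: 0.0854
gripper_force: 0.0
time_s: 20.6
tool_pos: [0.6279, 0.1677, 0.177]
tcp_rot: [0.699, 0.715, -0.001, -0.001]
force: [0.1, -0.8, -1.0]
width: 0.0854
gripper_force: 0.0
```

View pics/s5.png

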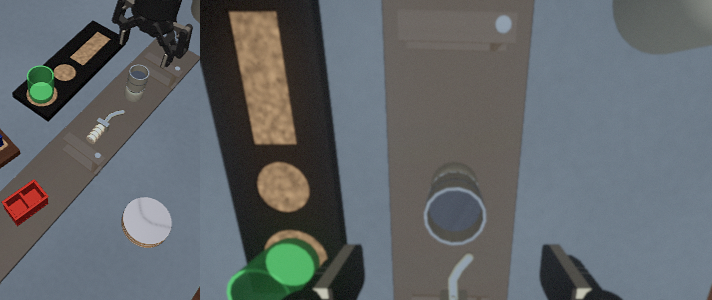

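The green glass stands in the black board's round recess at (41,85). The jigger rim is at wrist pixel (255,215); checking that against the tool position.

```bash
python3 - <<'E'
from h import *
I=eyes.camera_info("wrist");print(ray(I,(255,215),.137), ray(I,(255,190),.105), manip.get_obs()["tool_pos"])
E
python3 -m crank '[{"fingers":1,"delta_pos":[0,0,-0.03],"angular":[0,0,0]},{"fingers":1,"delta_pos":[0,0,-0.03],"angular":[0,0,0]},{"fingers":1,"delta_pos":[0,0,-0.02],"angular":[0,0,0]},{"fingers":1,"delta_pos":[0,0,-0.004],"angular":[0,0,0]},{"fingers":1,"delta_pos":[0,0,0],"angular":[0,0,0]}]' 40
```

```text
[0.62895628 0.16807775] [0.62901899 0.17515963] [0.62714091 0.16705192 0.17785884]
time_s: 21.2
tool_pos: [0.6271, 0.1669, 0.0942]
tcp_rot: [0.699, 0.715, -0.001, -0.0]
force: [0.6, -0.2, 0.6]
width: 0.0854
gripper_force: 0.0
```

```bash
python3 -m crank '[{"fingers":0.2,"delta_pos":[0.001,0.001,0],"angular":[0,0,0]},{"fingers":0.2,"delta_pos":[0,0,0],"angular":[0,0,0]},{"fingers":0.2,"delta_pos":[0,0,0],"angular":[0,0,0]},{"fingers":0.2,"delta_pos":[0,0,0],"angular":[0,0,0]},{"fingers":0.2,"delta_pos":[0,0,0],"angular":[0,0,0]},{"fingers":0.2,"delta_pos":[0,0,0],"angular":[0,0,0]},{"fingers":0.2,"delta_pos":[0,0,0],"angular":[0,0,0]}]' 40
```

```text
time_s: 21.9
tool_pos: [0.6303, 0.1687, 0.0961]
tcp_rot: [0.699, 0.715, 0.001, 0.001]
force: [-0.9, -0.0, 5.5]
width: 0.0399
gripper_force: 40.6
```

```bash
python3 -m crank '[{"fingers":0.2,"delta_pos":[0,0,0.02],"angular":[0,0,0]},{"fingers":0.2,"delta_pos":[0,0,0.04],"angular":[0,0,0]},{"fingers":0.2,"delta_pos":[-0.02,-0.003,0],"angular":[0,0,0]},{"fingers":0.2,"delta_pos":[-0.04,-0.004,0],"angular":[0,0,0]},{"fingers":0.2,"delta_pos":[-0.04,-0.004,0],"angular":[0,0,0]},{"fingers":0.2,"delta_pos":[-0.04,-0.004,0],"angular":[0,0,0]},{"fingers":0.2,"delta_pos":[-0.025,-0.004,0],"angular":[0,0,0]},{"fingers":0.2,"delta_pos":[-0.013,-0.002,0],"angular":[0,0,0]}]'
python3 -m crank '[{"fingers":0.2,"delta_pos":[0,0,-0.03],"angular":[0,0,0]},{"fingers":0.2,"delta_pos":[0,0,-0.03],"angular":[0,0,0]},{"fingers":0.2,"delta_pos":[0,0,-0.02],"angular":[0,0,0]},{"fingers":0.2,"delta_pos":[0,0,-0.01],"angular":[0,0,0]},{"fingers":0.2,"delta_pos":[0,0,0],"angular":[0,0,0]},{"fingers":0.2,"delta_pos":[0,0,0],"angular":[0,0,0]}]'
```

```text
time_s: 22.7
tool_pos: [0.448, 0.1473, 0.1534]
tcp_rot: [0.699, 0.715, -0.001, -0.001]
force: [0.7, -0.1, -1.4]
width: 0.04
gripper_force: 40.7
time_s: 23.3
tool_pos: [0.4519, 0.1476, 0.065]
tcp_rot: [0.699, 0.715, 0.0, 0.0]
force: [0.4, 0.5, -0.7]
width: 0.0408
gripper_force: 40.7
```

```bash
python3 -m crank '[{"fingers":0.2,"delta_pos":[-0.002,0,-0.007],"angular":[0,0,0]},{"fingers":0.2,"delta_pos":[0,0,-0.004],"angular":[0,0,0]},{"fingers":0.2,"delta_pos":[0,0,-0.002],"angular":[0,0,0]},{"fingers":0.2,"delta_pos":[0,0,0],"angular":[0,0,0]},{"fingers":0.2,"delta_pos":[0,0,-0.001],"angular":[0,0,0]},{"fingers":0.2,"delta_pos":[0,0,0],"angular":[0,0,0]}]' | grep -E "tool|force"
python3 -m crank '[{"fingers":0.2,"delta_pos":[0,0,-0.001],"angular":[0,0,0]},{"fingers":0.2,"delta_pos":[0,0,0],"angular":[0,0,0]}]' | grep -E "tool|force"
python3 -m crank '[{"fingers":0.2,"delta_pos":[0,0,-0.001],"angular":[0,0,0]},{"fingers":0.2,"delta_pos":[0,0,0],"angular":[0,0,0]}]' | grep -E "tool|force"
```

```text
tool_pos: [0.4494, 0.1475, 0.0504]
force: [-0.1, 0.3, -0.4]
gripper_force: 40.8
tool_pos: [0.4495, 0.1476, 0.0501]
force: [-2.5, -0.2, 4.6]
gripper_force: 41.1
tool_pos: [0.4496, 0.1476, 0.05]
force: [-5.6, -1.6, 12.8]
gripper_force: 41.8
```

```bash
python3 -m crank '[{"fingers":0.2,"delta_pos":[0,0,0.002],"angular":[0,0,0]},{"fingers":1,"delta_pos":[0,0,0],"angular":[0,0,0]},{"fingers":1,"delta_pos":[0,0,0],"angular":[0,0,0]},{"fingers":1,"delta_pos":[0,0,0],"angular":[0,0,0]},{"fingers":1,"delta_pos":[0,0,0],"angular":[0,0,0]},{"fingers":1,"delta_pos":[0,0,0.04],"angular":[0,0,0]},{"fingers":1,"delta_pos":[0,0,0.05],"angular":[0,0,0]},{"fingers":1,"delta_pos":[0,0,0.03],"angular":[0,0,0]}]'
python3 -m crank '[{"fingers":1,"delta_pos":[0.036,-0.019,0],"angular":[0,0,0.01]},{"fingers":1,"delta_pos":[0.036,-0.019,0],"angular":[0,0,0.01]},{"fingers":1,"delta_pos":[0.036,-0.019,0],"angular":[0,0,0.006]},{"fingers":1,"delta_pos":[0.036,-0.019,0],"angular":[0,0,0]},{"fingers":1,"delta_pos":[0.037,-0.02,0],"angular":[0,0,0]},{"fingers":1,"delta_pos":[0,0,0],"angular":[0,0,0]},{"fingers":1,"delta_pos":[0,0,0],"angular":[0,0,0]}]'
python3 - <<'E'
from h import *
I=eyes.camera_info("wrist");np.save("pics/w6.npy",I["cam_to_world"])
im=eyes.read_camera("scene")[:,:,::-1];t=eyes.read_camera("wrist")[:,:,::-1]
cv2.imwrite("pics/s6.png",np.hstack([im[70:370,200:400],t[:300]]))
E
```

```text
time_s: 25.1
tool_pos: [0.4507, 0.1477, 0.1735]
tcp_rot: [0.699, 0.715, 0.002, 0.001]
force: [0.9, -0.4, 1.5]
width: 0.0854
gripper_force: 0.0
time_s: 25.8
tool_pos: [0.6302, 0.051, 0.1693]
tcp_rot: [0.69, 0.724, -0.001, -0.001]
force: [-0.7, 0.3, 0.1]
width: 0.0852
gripper_force: 0.0
```

View pics/s6.png

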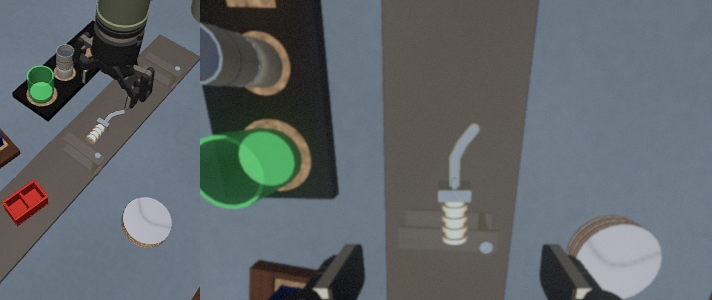

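Jigger in its recess; pourer collar at wrist pixel (254.5,188), plug end (254.5,243), spout tip (273,129).

Run:
```python
from h import *
I=eyes.camera_info("wrist")
for p,z in [((254.5,188),.086),((254.5,243),.073),((273,129),.077),((254.5,209),.075)]: print(np.round(ray(I,p,z),4))
print(manip.get_obs()["tool_pos"])
```

```text
[0.6305 0.0585]
[0.6335 0.0043]
[0.6424 0.1037]
[0.6317 0.0368]
[0.62908022 0.05206167 0.16975294]
```

```bash
python3 -m crank '[{"fingers":1,"delta_pos":[0.001,-0.001,-0.04],"angular":[0,0,0]},{"fingers":1,"delta_pos":[0,0,-0.04],"angular":[0,0,0]},{"fingers":1,"delta_pos":[0,0,-0.018],"angular":[0,0,0]},{"fingers":1,"delta_pos":[0,0,-0.005],"angular":[0,0,0]},{"fingers":1,"delta_pos":[0,0,0],"angular":[0,0,0]},{"fingers":0.1,"delta_pos":[0,0,0],"angular":[0,0,0]},{"fingers":0.1,"delta_pos":[0,0,0],"angular":[0,0,0]},{"fingers":0.1,"delta_pos":[0,0,0],"angular":[0,0,0]}]' 40
python3 -m crank '[{"fingers":0.1,"delta_pos":[0,0,0],"angular":[0,0,0]},{"fingers":0.1,"delta_pos":[0,0,0],"angular":[0,0,0]},{"fingers":0.1,"delta_pos":[0,0,0],"angular":[0,0,0]},{"fingers":0.1,"delta_pos":[0,0,0],"angular":[0,0,0]}]' 40
```

```text
time_s: 26.7
tool_pos: [0.6325, 0.0505, 0.0692]
tcp_rot: [0.69, 0.724, 0.001, 0.001]
force: [-0.8, 0.2, -0.6]
width: 0.0443
gripper_force: 0.0
time_s: 27.1
tool_pos: [0.632, 0.0505, 0.0685]
tcp_rot: [0.69, 0.724, 0.001, 0.001]
force: [-1.8, 0.2, 5.7]
width: 0.025
gripper_force: 40.4
```

```bash
python3 -m crank '[{"fingers":0.1,"delta_pos":[0,0,0.02],"angular":[0,0,0]},{"fingers":0.1,"delta_pos":[0,0,0.03],"angular":[0,0,0]},{"fingers":0.1,"delta_pos":[0,0,0.03],"angular":[0,0,0]},{"fingers":0.1,"delta_pos":[-0.017,0.016,0],"angular":[0,0,0]},{"fingers":0.1,"delta_pos":[-0.03,0.03,0],"angular":[0,0,-0.01]},{"fingers":0.1,"delta_pos":[-0.03,0.03,0],"angular":[0,0,-0.01]},{"fingers":0.1,"delta_pos":[-0.03,0.03,0],"angular":[0,0,-0.006]},{"fingers":0.1,"delta_pos":[-0.03,0.03,0],"angular":[0,0,0]}]'
python3 -m crank '[{"fingers":0.1,"delta_pos":[-0.03,0.03,0],"angular":[0,0,0]},{"fingers":0.1,"delta_pos":[-0.02,0.03,0],"angular":[0,0,0]},{"fingers":0.1,"delta_pos":[0,0,-0.03],"angular":[0,0,0]},{"fingers":0.1,"delta_pos":[0,0,-0.03],"angular":[0,0,0]},{"fingers":0.1,"delta_pos":[0,0,-0.02],"angular":[0,0,0]},{"fingers":0.1,"delta_pos":[0,0,-0.01],"angular":[0,0,0]},{"fingers":0.1,"delta_pos":[0,0,0],"angular":[0,0,0]},{"fingers":0.1,"delta_pos":[0,0,0],"angular":[0,0,0]}]'
python3 - <<'E'
from h import *
im=eyes.read_camera("scene")[:,:,::-1];t=eyes.read_camera("wrist")[:,:,::-1]
cv2.imwrite("pics/s7.png",np.hstack([im[50:350,200:400],t[:300]]))
E
```

```text
time_s: 27.9
tool_pos: [0.4924, 0.1873, 0.1466]
tcp_rot: [0.699, 0.715, -0.0, -0.0]
force: [-0.3, 1.1, -1.3]
width: 0.0246
gripper_force: 39.7
time_s: 28.7
tool_pos: [0.4449, 0.2466, 0.0579]
tcp_rot: [0.699, 0.715, 0.0, 0.0]
force: [0.0, -0.5, -0.7]
width: 0.0248
gripper_force: 39.7
```

View pics/s7.png

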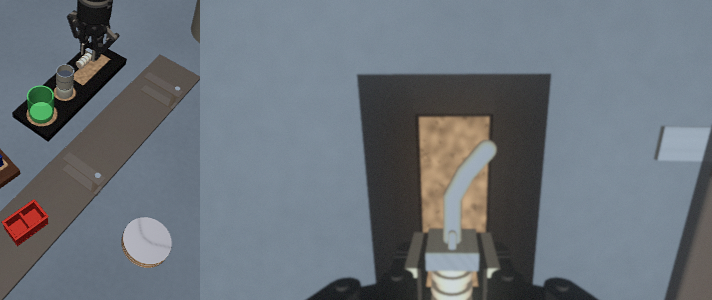

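The pourer is held over the slot; tip at wrist pixel (286,150), slot edges at about (217..290, 120). Checking the lateral fit.

Run:
```python
from h import *
I=eyes.camera_info("wrist")
for n,p,z in [('tip',(286,150),.066),('tipR',(296,150),.0625),('slotTL',(217,115),.018),('slotTR',(291,115),.018),('collarTL',(226,250),.075),('collarTR',(279,250),.075),('slotR',(289,225),.018)]: print(n,np.round(ray(I,p,z),4))
```

```text
tip [0.4596 0.2992]
tipR [0.4646 0.2987]
slotTL [0.4235 0.3108]
slotTR [0.4671 0.3119]
collarTL [0.4332 0.2532]
collarTR [0.4579 0.2537]
slotR [0.4701 0.2415]
```

```bash
python3 -m crank '[{"fingers":0.1,"delta_pos":[-0.003,-0.001,-0.02],"angular":[0,0,0]},{"fingers":0.1,"delta_pos":[0,0,-0.008],"angular":[0,0,0]},{"fingers":0.1,"delta_pos":[0,0,-0.004],"angular":[0,0,0]},{"fingers":0.1,"delta_pos":[0,0,-0.001],"angular":[0,0,0]},{"fingers":0.1,"delta_pos":[0,0,0],"angular":[0,0,0]},{"fingers":0.1,"delta_pos":[0,0,0],"angular":[0,0,0]}]'
python3 -m crank '[{"fingers":0.1,"delta_pos":[0,0,-0.001],"angular":[0,0,0]},{"fingers":0.1,"delta_pos":[0,0,-0.001],"angular":[0,0,0]},{"fingers":0.1,"delta_pos":[0,0,0],"angular":[0,0,0]}]' | grep -E "tool|force"
python3 -m crank '[{"fingers":0.1,"delta_pos":[0,0,-0.001],"angular":[0,0,0]},{"fingers":0.1,"delta_pos":[0,0,0],"angular":[0,0,0]}]' | grep -E "tool|force"
```

```text
time_s: 29.4
tool_pos: [0.4419, 0.2458, 0.025]
tcp_rot: [0.699, 0.715, 0.001, 0.0]
force: [0.4, -0.3, -1.0]
width: 0.025
gripper_force: 39.7
tool_pos: [0.4415, 0.2456, 0.0226]
force: [0.6, -0.4, -0.0]
gripper_force: 39.9
tool_pos: [0.4416, 0.2457, 0.0224]
force: [-2.7, -1.1, 6.7]
gripper_force: 40.6
```

```bash
python3 -m crank '[{"fingers":0.1,"delta_pos":[0,0,0.001],"angular":[0,0,0]},{"fingers":1,"delta_pos":[0,0,0],"angular":[0,0,0]},{"fingers":1,"delta_pos":[0,0,0],"angular":[0,0,0]},{"fingers":1,"delta_pos":[0,0,0],"angular":[0,0,0]},{"fingers":1,"delta_pos":[0,0,0],"angular":[0,0,0]},{"fingers":1,"delta_pos":[0,0,0],"angular":[0,0,0]},{"fingers":1,"delta_pos":[0,0,0.03],"angular":[0,0,0]},{"fingers":1,"delta_pos":[0,0,0.05],"angular":[0,0,0]}]'
python3 -m crank '[{"fingers":1,"delta_pos":[0,0,0.05],"angular":[0,0,0]},{"fingers":1,"delta_pos":[0,0,0.05],"angular":[0,0,0]},{"fingers":1,"delta_pos":[0,0,0.05],"angular":[0,0,0]},{"fingers":1,"delta_pos":[0,0,0.05],"angular":[0,0,0]},{"fingers":1,"delta_pos":[0,-0.045,0],"angular":[0,0,0]},{"fingers":1,"delta_pos":[0,-0.045,0],"angular":[0,0,0]},{"fingers":1,"delta_pos":[0,-0.045,0],"angular":[0,0,0]},{"fingers":1,"delta_pos":[0,0,0],"angular":[0,0,0]}]'
python3 - <<'E'
from h import *
im=eyes.read_camera("scene")[:,:,::-1];t=eyes.read_camera("wrist")[:,:,::-1]
cv2.imwrite("pics/s8.png",np.hstack([im[50:350,100:400],t[:300]]))
E
```

```text
time_s: 30.7
tool_pos: [0.4376, 0.2441, 0.0995]
tcp_rot: [0.699, 0.715, -0.004, -0.002]
force: [1.4, -0.2, -0.6]
width: 0.0855
gripper_force: 0.0
time_s: 31.5
tool_pos: [0.4413, 0.1062, 0.3025]
tcp_rot: [0.701, 0.713, -0.001, 0.001]
force: [-0.3, 0.6, -0.1]
width: 0.0854
gripper_force: 0.0
```

View pics/s8.png

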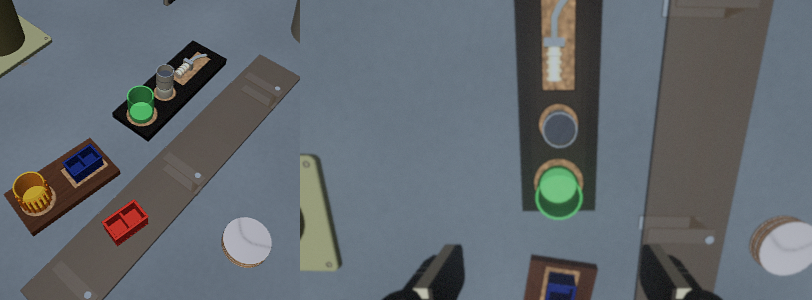

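All five things sit in their recesses: pourer in the slot, jigger and green glass upright, amber glass and navy mould on the walnut board. The red mould is untouched. Handing in.

```bash
python3 -c "
from cell import manip
print(manip.finish_job())"
```

```text
the job is handed in; nothing more can be done
None
```

I've handed the job in at about 32 s: all five pieces are in their recesses on the two boards and the red mould was left where it stood. The last picture cut off the pourer's spout tip, so its fit in the slot rests on the measured clearance and the contact height.

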